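# Zero a stepped light-source aperture and set it to the third click

## Robot

A 6-joint arm with a two-finger parallel gripper is mounted at the origin on the work surface. World frame = base frame: x ahead of the robot, y to its left, z up, the work surface at z = 0. Lengths are in m, angles in rad, forces in N, time in s.
With the tool pointing down it reaches from about 0.25 to 0.775 m from the base axis. Payload 4 kg.
Tool frame: the origin (TCP) lies at the very end of the fingers, on their centre line; the grasp point (between the pads) lies 19 mm behind it; x points along the fingers, y is the direction in which the jaws open and shut, and the axes are right-handed (so a half turn about x gives the same grasp; the last joint's range is limited). The gripper opens to 94 mm and grips with 3 to 60 N. Pads are 16 mm wide; open, the fingers measure 119 mm over their backs; the gripper's body (75 mm by 177 mm) begins 78 mm behind the grasp point.
Start: joints at [-1.322, 0.087, 1.371, -0, 1.684, -0.103], TCP at [0.19, -0.516, 0.166] pointing down, gripper open.
Joint ranges: [-3.1, 3.1], [-0.76, 2.03], [0.27, 2.55], [-1.08, 4.22], [0.17, 2.65], [-2.57, 2.57]. Speed limits (rad/s): [2.79, 2.79, 3.14, 3.14, 3.14, 3.14].

## Interface

Orientations are given as [roll, pitch, yaw] about the fixed x, y, z axes, in that order (R = Rz(yaw) Ry(pitch) Rx(roll)).
In Python, from bench import robot gives the robot as it stands.
- The arm moves only by the tool carry_out, never from a script. Its argument "targets" is a list of rows, each a list of 5 numbers: the closure, from 0 (fully open) to 1 (shut), then the shift along the tool's x, y, z in cm, then the turn about the tool's x in degrees. In form: [[fingers, tx, ty, tz, turn], ...]. A call has 1 to 20 rows; each row shifts and turns the commanded pose from where the row before left it, along the tool's axes as they then stand; what a row does not reach is not made up. A row lasts 1/10 s, in which the tool goes at most 50 mm and 8.59 degrees, less where a joint would pass 70% of its speed; a pose out of reach is approached as far as the arm can. A call is refused whole if a number of a shift passes 5 or a number of a turn 8.59, either way. A call with a gripper value outside its range is refused whole. The fingers move at their own pace and stop on an object; the grip force is fixed at half the most. Time passes only in rows, so rows that do not move let the fingers close. It gives the time, the measured TCP pose, the force and the opening at its end, in the units of the state.
- robot.get_obs(): the state, without advancing time (a new reading comes with each control period).
- robot.snapshot(name): name is "scene" or "top"; returns a dict with "image" (400x640x3 uint8, red, green, blue), "camera_matrix" (3x3 intrinsics, pixels), "distortion" ([k1, k2, p1, p2, k3] as OpenCV has them; the pictures are not rectified), "pose" (4x4, takes a point from camera to world coordinates). Camera axes: x right, y up, looking along -z (the intrinsics and any distortion apply to the point x, -y, -z); pixel columns grow to the right and rows downward; lengths in m; the calibration is good to about 2 mm. A picture is of the moment at which its call begins. There is no depth.
- robot.close_job(): hands the job in, once; it reports no verdict.
The state is a dict: "time": time; "joint_positions": joint angles; "qvel": joint speeds; "joint_torque": joint torques, N m; "tool_pos": TCP position; "ee_rot": TCP orientation; "wrist_force": force on the tool from outside, world axes, zero at the start; "wrist_torque": the same for the moment, N m; "width": finger opening in m.
Only numpy, scipy, OpenCV 4.12 (cv2) and the standard library are available. Lean on these libraries where they do the work, as an engineer would, in place of code of your own. Each camera call takes 0.05 s, during which the arm holds its last target. There are 200 camera calls.

## Task

Set the light source for photographing the burn spots: push its aperture lever (the black knob in the slot on top of the grey lamp case) back to the stop at the thin end of the wedge mark, then push it the other way, through three clicks, and leave it sitting in the third. Only push the knob from its side with a fingertip, never pinch it between the fingers; leave the samples, brush and jar undisturbed and take the hand clear at the end.

Things in the scene. Friction and masses are not known exactly. Their poses are not given: they have to be found in the camera images.
- lamp: Fibre-optic light source, fixed: grey case with blue front end, 164 (its x) x 250 (its y) x 120 mm high. Origin: centre of its underside at bench level, z up; its x points away from the robot, turned up to 30 degrees either way. At the blue -y end two swan-neck arms, at most 140 mm high, reach out to y = -290 mm. The flat top, 120 mm above the bench, has a slot along x at y = -75 mm.
- slot_zero (a point): Point on the lamp's top, in the slot, where the knob's axis stands when the lever is at the closed stop: lamp x = -30, y = -75, z = 120 mm. Its axes are the lamp's; the lever slides from here along +x. Beside the slot (at lamp y = -52 mm, on the same bright metal plate) a black wedge is engraved, thin at this closed end, thick at the open end.
- aperture_lever (a joint): Lever position in m: 0 at the closed stop, growing along the lamp's +x to 0.060 at the open stop. A sprung roller catch holds it at clicks 12 mm apart: first 0.012, second 0.024, third 0.036, fourth 0.048, fifth 0.060. The stop itself is zero, not a click. At the start it sits in any one of the five clicks, never at the closed stop.
- knob (a point): Centre of the lever's upright round black knob, 16 mm in diameter, 22 mm high, from 10 to 32 mm above the lamp's top (centre 141 mm above the bench), on a flat steel stem. It moves only along the slot. Nothing else stands on the lamp's top within 70 mm of the slot's line.
- knob_closed_side (a point): Middle of the knob's face towards the closed stop (lamp -x), 8 mm from the knob's axis, pushed on to move towards +x. Feel: leaving a click takes about 4 N, rising to 6 or 7 N some 4 mm on; at the crest, 6 mm on, the lever snaps by itself into the next click, running ahead of the finger, and the push drops to nothing. It stays there.
- knob_open_side (a point): Middle of the knob's face towards the open stop (lamp +x), 8 mm from the knob's axis, pushed on to move towards -x, with the same feel; at the closed stop it is blocked hard. Fingers pressing on the closed-side and open-side halves of the knob at once count as a pinch.
- sample_top: Bystander: loose steel disc sample, 38 mm in diameter, 18 mm high, lying on the rear half of the lamp's top. Origin at the centre of its underside.
- sample_lit: Bystander: loose steel disc sample, 42 mm in diameter, 22 mm high, lying under the swan-neck arms on a black plate 92 mm in diameter and 8 mm thick. Origin at the centre of its underside.
- electrode_brush: Bystander: wire brush, 160 mm long, 17 mm thick, with a round wooden handle and a round brass head, lying on the bench beyond the lamp's far side (+x). Origin at bench level under its middle.
- polish_jar: Bystander: closed jar, 60 mm in diameter, 75 mm high, on the bench behind the lamp's rear (+y) end. Origin at the centre of its underside.

How it is judged:
On the way:
1. the lever is back at its closed stop (value of joint aperture_lever below 0.002 m), for 0.1 s.
At the end, for the whole second after the job is handed in: After having been back at the closed stop (within 2 mm), the lever sits still in the third click (36 mm from the stop, within 2.5 mm); the two samples and the jar are within 8 mm, and the brush within 10 mm, of where they were (value of joint aperture_lever between 0.0335 and 0.0385 m and velocity of joint aperture_lever between -0.003 and 0.003 m/s and distance of each of sample_top, sample_lit, polish_jar from where it was at the start of the episode below 0.008 m and distance of electrode_brush from where it was at the start of the episode below 0.01 m); the robot touches nothing.
It fails at once if the knob is pinched: fingers press on both of its halves at once (more than 2 N each) (contact force between the fingers and aperture_lever_c1 above 2 N and contact force between the fingers and aperture_lever_c2 above 2 N).
It fails at once if a sample is pushed away or picked up (moved more than 15 mm) (distance of any of sample_top, sample_lit from where it was at the start of the episode above 0.015 m).
It fails at once if the brush or the jar is pushed away or picked up (moved more than 20 mm) (distance of any of electrode_brush, polish_jar from where it was at the start of the episode above 0.02 m).
It also fails if it takes over 69 s, if anything falls off the work surface, if the arm or the gripper's body presses on something with over 40 N, if the wrist force passes 120 N, or if a joint passes its speed limit or range.

## Working session

There is one attempt and no reset: what is moved stays moved. The work goes in short steps, Python scripts to look and compute and a tool call to move; the robot and the scene stay as the last step left them, time stands still between calls to the robot, and variables do not carry over. Pictures are saved under pics/ and viewed, about 8 in all and at most 12, crops included, and the job is handed in when it is done.

Besides the shell and the picture viewer there is one more tool, called by a JSON object that holds its "name" and its "arguments". carry_out: Moves the arm, as the interface text tells. Its arguments: {"type":"object","properties":{"targets":{"type":"array","items":{"type":"array","items":{"type":"number"}}}},"required":["targets"]}

```bash
mkdir -p pics
cat > h.py <<'E'
import numpy as np, cv2, json
from bench import robot
def shot(n,fn):
    s=robot.snapshot(n); cv2.imwrite('pics/'+fn+'.png',cv2.cvtColor(s['image'],cv2.COLOR_RGB2BGR))
    np.savez('pics/'+fn+'.npz',K=s['camera_matrix'],d=s['distortion'],T=s['pose'],im=s['image']); return s
def ray(fn,uv,z):
    s=np.load('pics/'+fn+'.npz'); p=cv2.undistortPoints(np.array([[uv]],float),s['K'],s['d'])[0,0]
    T=s['T']; d=T[:3,:3]@np.array([p[0],-p[1],-1.]); o=T[:3,3]; return o+d*(z-o[2])/d[2]
def proj(fn,P):
    s=np.load('pics/'+fn+'.npz'); T=s['T']; c=(np.atleast_2d(P)-T[:3,3])@T[:3,:3]; c=c*[1,-1,-1]
    return cv2.projectPoints(c,np.zeros(3),np.zeros(3),s['K'],s['d'])[0][:,0]
E
python3 - <<'E'
from h import *
for n in('top','scene'):
    s=shot(n,n+'0'); print(n,s['pose'].round(3).tolist(),s['camera_matrix'].round(0).tolist())
print(robot.get_obs())
E
```

```text
top [[0.004, 0.996, -0.084, 0.507], [-1.0, 0.002, -0.023, 0.063], [-0.023, 0.084, 0.996, 0.981], [0.0, 0.0, 0.0, 1.0]] [[392.0, 0.0, 318.0], [0.0, 392.0, 199.0], [0.0, 0.0, 1.0]]
scene [[-0.46, -0.579, 0.674, 1.251], [0.888, -0.307, 0.342, 0.395], [0.009, 0.755, 0.655, 0.741], [0.0, 0.0, 0.0, 1.0]] [[446.0, 0.0, 320.0], [0.0, 446.0, 203.0], [0.0, 0.0, 1.0]]
{'time': 0.1, 'joint_positions': array([-1.32210297e+00,  8.78525954e-02,  1.37207521e+00, -1.66792597e-05,
        1.68358302e+00, -1.03086770e-01]), 'qvel': array([ 0.00045728, -0.00174707, -0.00302649,  0.00112908,  0.00098738,
        0.00022034]), 'joint_torque': array([ 1.90404600e-03, -3.41251051e+01, -3.03301406e+01,  7.20663043e-02,
        3.04384518e-02, -1.02060906e-04]), 'tool_pos': array([ 0.18937176, -0.51577695,  0.16535102]), 'ee_rot': array([-1.66524131,  1.56887808,  1.82812961]), 'wrist_force': array([-0.10267442, -0.33202069, -0.81565496]), 'wrist_torque': array([ 0.00382805, -0.01084419, -0.04930515]), 'width': 0.09411604490054189}
```

View pics/top0.png

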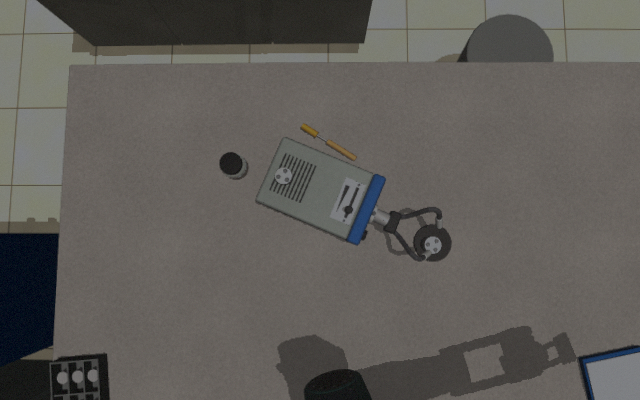

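View pics/scene0.png

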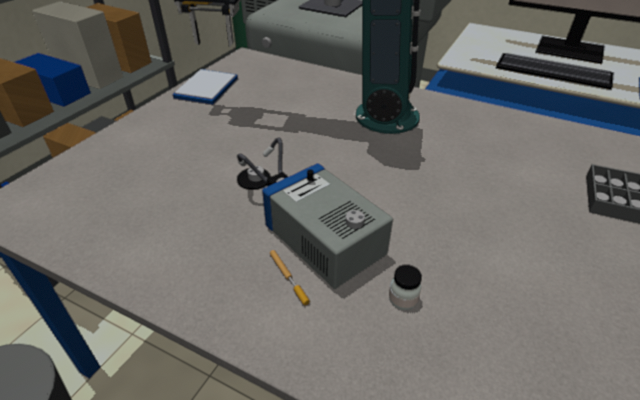

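The top view shows the lamp with its top corners near (286,138), (257,202), (385,177) and (357,244), and the knob near (348,210). The brush is at (330,142), the jar at (233,165), and the samples at (284,176) and (432,243). The scene view agrees, with the knob at (311,175). I'll enlarge both.

Run:
```python
from h import *
a=cv2.imread('pics/top0.png')[125:255,245:395]; a=cv2.resize(a,None,fx=4,fy=4,interpolation=cv2.INTER_CUBIC)
cv2.imwrite('pics/crop0.png',cv2.convertScaleAbs(a,alpha=1.5))
# fit lamp pose from corners
from scipy.optimize import least_squares
uv=np.array([[286,138],[257,202],[385,177],[357,244]],float)
L=np.array([[.082,.125],[-.082,.125],[.082,-.125],[-.082,-.125]])
def W(p,L,z): c,s=np.cos(p[2]),np.sin(p[2]); return np.c_[L@np.array([[c,s],[-s,c]])+p[:2],np.full(len(L),z)]
f=lambda p:(proj('top0',W(p,L,.12))-uv).ravel()
r=least_squares(f,[.5,.05,0]); print(r.x,r.fun.round(1))
k=[[x,-.075] for x in(-.03,-.018,-.006,.006,.018,.03)]
print('top px',proj('top0',W(r.x,np.array(k),.152)).round(1)); print('scene',proj('scene0',W(r.x,np.array(k),.152)).round(1))
print(W(r.x,np.array(k),.14))
```

```text
[ 0.60008874  0.07563955 -0.39238549] [-2.4 -3.1 -2.5  0.2  2.4  0.3  2.3  2.2]
top px [[348.  214.7]
 [350.1 209.5]
 [352.3 204.3]
 [354.4 199.1]
 [356.6 193.9]
 [358.7 188.7]]
scene [[313.3 166.6]
 [309.1 168.7]
 [304.9 170.8]
 [300.6 172.9]
 [296.2 175. ]
 [291.8 177.1]]
[[ 5.43689229e-01  1.78113989e-02  1.40000000e-01]
 [ 5.54777223e-01  1.32226747e-02  1.40000000e-01]
 [ 5.65865217e-01  8.63395039e-03  1.40000000e-01]
 [ 5.76953211e-01  4.04522612e-03  1.40000000e-01]
 [ 5.88041204e-01 -5.43498153e-04  1.40000000e-01]
 [ 5.99129198e-01 -5.13222242e-03  1.40000000e-01]]
```

View pics/crop0.png

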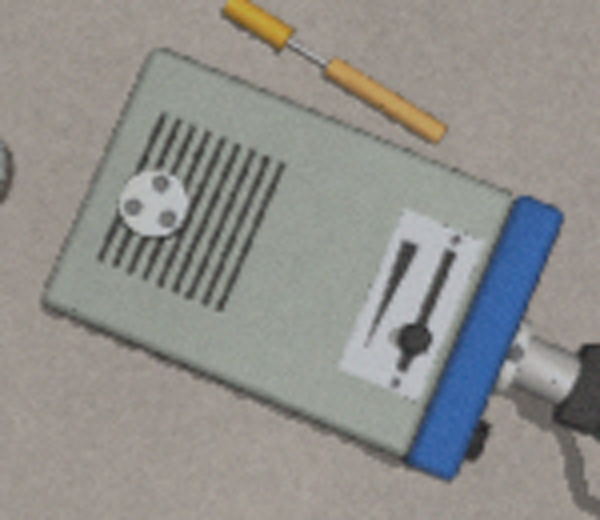

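```bash
cat >> h.py <<'E'
from scipy.spatial.transform import Rotation as Ro
def tool():
    o=robot.get_obs(); return o,Ro.from_euler('xyz',o['ee_rot']).as_matrix()
E
python3 - <<'E'
from h import *
c=lambda x,y:(245+(x+.5)/4-.5,125+(y+.5)/4-.5)
P={n:ray('top0',c(*p),z) for n,p,z in [('knob',(414,338),.152),('screwN',(396,382),.12),('screwF',(456,240),.12),('wthin',(368,346),.12),('wthick',(411,243),.12),('rf',(158,50),.12),('rn',(45,300),.12),('ff',(560,208),.12),('fn',(455,475),.12)]}
for n,p in P.items(): print(n,p.round(4))
d=P['screwF']-P['screwN']; print('yaw',np.degrees(np.arctan2(d[1],d[0])), np.linalg.norm(d))
d=P['wthick']-P['wthin']; print('yaw',np.degrees(np.arctan2(d[1],d[0])), np.linalg.norm(d))
d=P['rf']+P['rn']-P['ff']-P['fn']; print('yaw',np.degrees(np.arctan2(-d[0],d[1])))
m=(P['screwF']+P['screwN'])/2; a=np.radians(-23); u=np.array([np.cos(a),np.sin(a),0])
print('mid',m,'lever',(P['knob']-m)@u+.03)
print('scene knob px of est',proj('scene0',P['knob']))
o,R=tool(); print(R.round(3))
z=R[:,2]; print('z heading',np.degrees(np.arctan2(z[1],z[0])))
E
```

```text
knob [0.5556 0.0174 0.152 ]
screwN [0.5333 0.0256 0.12  ]
screwF [ 0.6117 -0.0076  0.12  ]
wthin [0.553  0.0409 0.12  ]
wthick [0.61   0.0172 0.12  ]
rf [0.7187 0.1585 0.12  ]
rn [0.578  0.2196 0.12  ]
ff [ 0.6296 -0.065   0.12  ]
fn [ 0.4827 -0.0065  0.12  ]
yaw -22.94038785011143 0.08516197932058557
yaw -22.59402461414709 0.061745209620530705
yaw -22.28926866203678
mid [0.57249286 0.00899931 0.12      ] lever 0.01112886027360628
scene knob px of est [[310.61555814 169.41207834]]
[[-0.     0.345 -0.939]
 [ 0.002 -0.939 -0.345]
 [-1.    -0.002 -0.   ]]
z heading -159.84459975281985
```

{"name": "carry_out", "arguments": {"targets": [[1,-4,0,0,0],[1,-4,0,0,0],[1,0,-2.54,-3.92,0],[1,0,-2.54,-3.92,0],[1,0,-2.54,-3.92,0],[1,0,-2.54,-3.92,0],[1,0,-2.54,-3.92,0],[1,0,-2.54,-3.92,0],[1,0,-2.54,-3.92,0],[1,0,-2.54,-3.92,0],[1,0,-2.54,-3.92,0],[1,0,-2.54,-3.92,0],[1,0,-2.54,-3.92,0],[1,0,-2.54,-3.92,0],[1,0,-2.54,-3.92,0],[1,0,-2.54,-3.92,0]]}}

```text
time: 1.7
tool_pos: [0.5828, 0.0084, 0.2458]
ee_rot: [-0.106, 1.57, -2.896]
wrist_force: [0.0, 0.9, 0.9]
width: 0.0004
```

{"name": "carry_out", "arguments": {"targets": [[1,0,0,0,8.57],[1,0,0,0,8.57],[1,0,0,0,8.57],[1,0,0,0,8.57],[1,0,0,0,8.57],[1,0,0,0,0],[1,0,0,0,0],[1,0,0,0,0]]}}

```text
time: 2.5
tool_pos: [0.5821, 0.0066, 0.2461]
ee_rot: [0.452, 1.57, -3.083]
wrist_force: [1.2, 0.1, 0.0]
width: 0.0008
```

```bash
cat >> h.py <<'E'
U=np.array([np.cos(np.radians(-22.7)),np.sin(np.radians(-22.7)),0]); V=np.array([-U[1],U[0],0]); KN=np.array([.5556,.0174,.141])
def rep():
    o,R=tool(); d=o['tool_pos']-KN; f=o['wrist_force']
    print('t',round(o['time'],2),'lever-axis mm rel knob0: u %.1f v %.1f z(abs) %.1f'%(d@U*1e3,d@V*1e3,o['tool_pos'][2]*1e3),'F u,v,z',(f@U).round(2),(f@V).round(2),f[2].round(2),'w',o['width'].round(4),'zheading',np.degrees(np.arctan2(R[1,2],R[0,2])).round(2),'tool y·V',(R[:,1]@V).round(3),'down',R[:,0].round(3))
E
python3 -c "
from h import *
rep()"
```

```text
Traceback (most recent call last):
  File "h.py", line 18, in rep
    print('t',round(o['time'],2),'lever-axis mm rel knob0: u %.1f v %.1f z(abs) %.1f'%(d@U*1e3,d@V*1e3,o['tool_pos'][2]*1e3),'F u,v,z',(f@U).round(2),(f@V).round(2),f[2].round(2),'w',o['width'].round(4),'zheading',np.degrees(np.arctan2(R[1,2],R[0,2])).round(2),'tool y·V',(R[:,1]@V).round(3),'down',R[:,0].round(3))
                                                                                                                                                                                       ^^^^^^^^^^^^^^^^
AttributeError: 'float' object has no attribute 'round'
```

{"name": "carry_out", "arguments": {"targets": [[1,3.5,0,0,0],[1,3.5,0,0,0],[1,0,0,0,0],[1,0,0,0,0]]}}

```text
time: 2.9
tool_pos: [0.5819, 0.0066, 0.1762]
ee_rot: [0.342, 1.569, 3.088]
wrist_force: [-0.2, 0.5, 0.4]
width: 0.0003
```

```bash
sed -i "s/o\['width'\].round(4)/round(float(o['width']),4)/" h.py
python3 - <<'E'
from h import *
rep(); shot('scene','s1'); shot('top','t1')
a=cv2.imread('pics/s1.png')[90:250,230:400]; b=cv2.imread('pics/t1.png')[125:285,280:400]
i=np.hstack([cv2.resize(x,None,fx=2.7,fy=2.7,interpolation=cv2.INTER_CUBIC) for x in(a,b)]); cv2.imwrite('pics/c1.png',cv2.convertScaleAbs(i,alpha=1.6))
E
```

```text
t 2.9 lever-axis mm rel knob0: u 28.4 v 0.2 z(abs) 176.2 F u,v,z -0.35 0.42 0.41 w 0.0003 zheading 157.35 tool y·V -1.0 down [-0.001  0.    -1.   ]
```

View pics/c1.png

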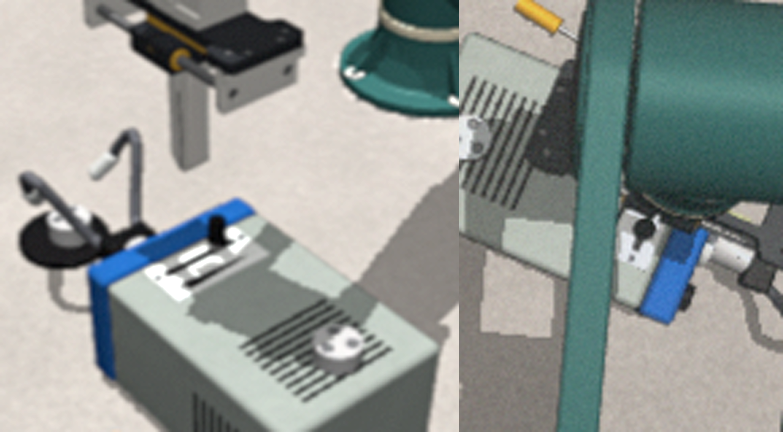

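The scene crop shows the closed fingertips at about (190,165) in the crop. They are above the slot on the knob's open side, and the knob is clear at (218,228). I'll lower the hand and push towards the stop.

{"name": "carry_out", "arguments": {"targets": [[1,2.1,0,0,0],[1,2.1,0,0,0],[1,0,0,0,0],[1,0,0,0.5,0],[1,0,0,0.3,0],[1,0,0,0,0]]}}

```text
time: 3.6
tool_pos: [0.5755, 0.0099, 0.1366]
ee_rot: [-2.831, 1.567, -0.085]
wrist_force: [-0.4, -0.3, -0.4]
width: 0.0005
```

```bash
python3 -c "
from h import *
rep()"
```

```text
t 3.6 lever-axis mm rel knob0: u 21.3 v 0.7 z(abs) 136.6 F u,v,z -0.24 -0.47 -0.37 w 0.0005 zheading 157.33 tool y·V -1.0 down [ 0.003 -0.    -1.   ]
```

{"name": "carry_out", "arguments": {"targets": [[1,0.2,0,0.3,0],[1,0,0,0.2,0],[1,0,0,0.2,0],[1,0,0,0.2,0],[1,0,0,0,0]]}}

```text
time: 4.1
tool_pos: [0.5663, 0.0132, 0.1324]
ee_rot: [1.265, 1.571, -2.272]
wrist_force: [0.2, 0.2, -0.1]
width: 0.0005
```

{"name": "carry_out", "arguments": {"targets": [[1,0,0,0.2,0],[1,0,0,0.2,0],[1,0,0,0.2,0],[1,0,0,0,0]]}}

```text
time: 4.5
tool_pos: [0.5607, 0.0156, 0.1324]
ee_rot: [1.519, 1.571, -2.018]
wrist_force: [0.3, 0.5, -0.2]
width: 0.0002
```

```bash
python3 -c "
from h import *
rep()"
```

```text
t 4.5 lever-axis mm rel knob0: u 5.4 v 0.3 z(abs) 132.4 F u,v,z 0.13 0.55 -0.16 w 0.0002 zheading 157.32 tool y·V -1.0 down [-0. -0. -1.]
```

{"name": "carry_out", "arguments": {"targets": [[1,0,0,0.2,0],[1,0,0,0,0],[1,0,0,0,0]]}}

```text
time: 4.8
tool_pos: [0.5591, 0.0162, 0.1324]
ee_rot: [2.874, 1.571, -0.664]
wrist_force: [-0.1, 0.0, 0.3]
width: 0.0005
```

{"name": "carry_out", "arguments": {"targets": [[1,0,0,0.2,0],[1,0,0,0,0],[1,0,0,0,0]]}}

```text
time: 5.1
tool_pos: [0.5573, 0.017, 0.1324]
ee_rot: [2.58, 1.571, -0.958]
wrist_force: [0.1, 1.0, 0.3]
width: 0.0006
```

Run:
```python
from h import *
rep(); shot('scene','s2')
a=cv2.imread('pics/s2.png')[130:210,260:360]; cv2.imwrite('pics/c2.png',cv2.convertScaleAbs(cv2.resize(a,None,fx=6,fy=6,interpolation=cv2.INTER_CUBIC),alpha=1.6))
```

```text
t 5.1 lever-axis mm rel knob0: u 1.7 v 0.3 z(abs) 132.4 F u,v,z -0.25 0.95 0.31 w 0.0006 zheading 157.31 tool y·V -1.0 down [ 0. -0. -1.]
```

View pics/c2.png

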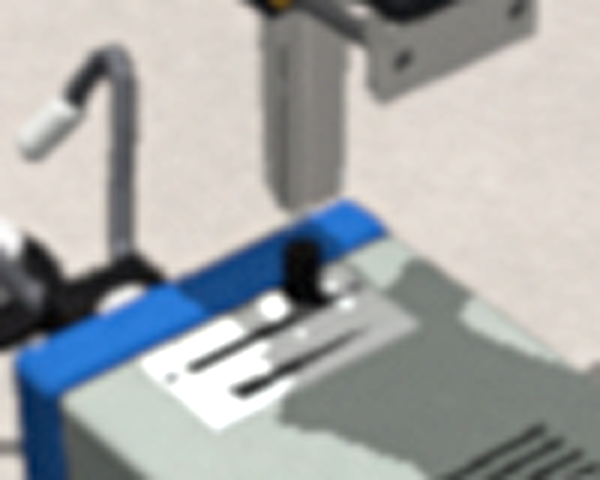

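Run:
```python
from h import *
o,R=tool(); p=o['tool_pos']
print('tcp in s2',proj('s2',p), 'crop', (proj('s2',p)-[260,130])*6, 'top',proj('top0',p))
# knob top from both cams
print('z levels', [(z,((proj('s2',p+[0,0,z])-[260,130])*6).round(0).tolist()) for z in (0,.02,.04,.1)])
for uv in [(305,240),(303,300)]: print(ray('s2',(260+uv[0]/6,130+uv[1]/6),.152),ray('s2',(260+uv[0]/6,130+uv[1]/6),.130))
s=np.load('pics/s1.npz'); print('earlier',proj('s1',[.5819,.0066,.1762]))
# lamp corners check in scene
for n,P in dict(rf=[.7187,.1585,.12],rn=[.578,.2196,.12],ff=[.6296,-.065,.12],fn=[.4827,-.0065,.12]).items(): print(n,proj('scene0',P))
```

```text
tcp in s2 [[310.12407035 176.8374764 ]] crop [[300.74442208 281.02485839]] top [[347.82723577 208.86832392]]
z levels [(0, [[301.0, 281.0]]), (0.02, [[300.0, 238.0]]), (0.04, [[300.0, 193.0]]), (0.1, [[299.0, 52.0]])]
[0.55724876 0.01888117 0.152     ] [0.53135764 0.00485191 0.13      ]
[0.58899732 0.03513685 0.152     ] [0.56429133 0.0217144  0.13      ]
earlier [[300.25836276 165.38679339]]
rf [[335.43877282 249.3972644 ]]
rn [[391.90219519 215.26912546]]
ff [[261.77675285 188.30079618]]
fn [[316.3319718  161.19850581]]
```

The crop shows the fingertip at about (297,212), above the knob top at (305,240). The knob hasn't moved. The reported TCP projects to (301,281), so the real fingertips sit about 30 mm higher than reported and passed over the knob. I'll back off and lower carefully, watching the force.

{"name": "carry_out", "arguments": {"targets": [[1,0,0,-1,0],[1,0,0,-1,0],[1,0,0,-0.9,0],[1,0,0,0,0],[1,0.5,0,0,0],[1,0.5,0,0,0],[1,0,0,0,0],[1,0,0,0,0]]}}

```text
time: 5.95
tool_pos: [0.5836, 0.006, 0.122]
ee_rot: [0.37, 1.57, 3.115]
wrist_force: [0.1, 0.6, -0.4]
width: 0.0005
```

Run:
```python
from h import *
rep(); shot('scene','s3'); o,R=tool(); print((proj('s3',o['tool_pos'])-[260,130])*6)
a=cv2.imread('pics/s3.png')[130:210,260:360]; cv2.imwrite('pics/c3.png',cv2.convertScaleAbs(cv2.resize(a,None,fx=6,fy=6,interpolation=cv2.INTER_CUBIC),alpha=1.6))
```

```text
t 5.95 lever-axis mm rel knob0: u 30.2 v 0.3 z(abs) 122.0 F u,v,z -0.11 0.61 -0.39 w 0.0005 zheading 157.32 tool y·V -1.0 down [-0.001  0.    -1.   ]
[[240.48569427 332.78896932]]
```

View pics/c3.png

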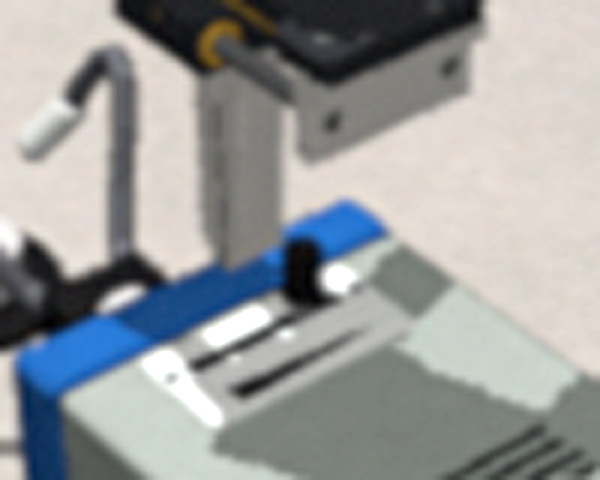

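The tip is at about (235,268) and the TCP projects to (240,333), so the offset is still about 30 mm. I'll lower another 17 mm.

{"name": "carry_out", "arguments": {"targets": [[1,0.4,0,0,0],[1,0.4,0,0,0],[1,0,0,0,0]]}}

```text
time: 6.3
tool_pos: [0.5834, 0.0059, 0.1134]
ee_rot: [0.393, 1.569, 3.138]
wrist_force: [0.1, -0.1, 0.1]
width: 0.0003
```

{"name": "carry_out", "arguments": {"targets": [[1,0.3,0,0,0],[1,0,0,0,0],[1,0.3,0,0,0],[1,0,0,0,0],[1,0.3,0,0,0],[1,0,0,0,0]]}}

```text
time: 6.9
tool_pos: [0.5838, 0.0058, 0.1049]
ee_rot: [0.4, 1.57, -3.138]
wrist_force: [-0.2, -0.2, -0.1]
width: 0.0002
```

Run:
```python
from h import *
rep(); shot('scene','s4'); o,R=tool(); print((proj('s4',o['tool_pos'])-[260,130])*6)
a=cv2.imread('pics/s4.png')[130:210,260:360]; cv2.imwrite('pics/c4.png',cv2.convertScaleAbs(cv2.resize(a,None,fx=6,fy=6,interpolation=cv2.INTER_CUBIC),alpha=1.6))
```

```text
t 6.9 lever-axis mm rel knob0: u 30.4 v 0.2 z(abs) 104.9 F u,v,z -0.06 -0.28 -0.08 w 0.0002 zheading 157.31 tool y·V -1.0 down [-0.001 -0.    -1.   ]
[[241.03783887 368.86647641]]
```

View pics/c4.png

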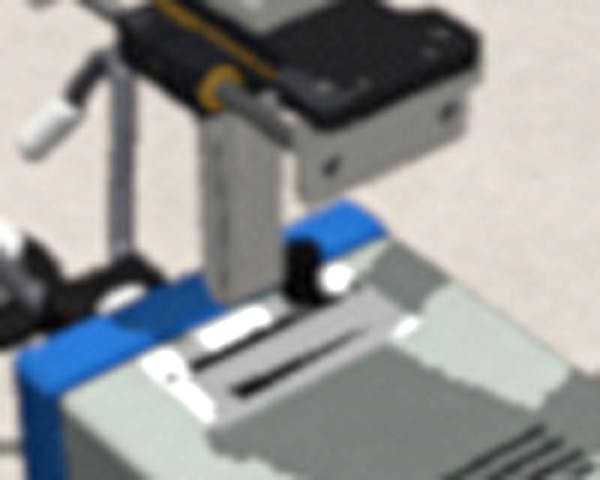

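The tip's bottom face is centred near (243,287) and the slot below it is at row 345. That puts the tip about 25 mm above the case top, so I'll go 10 mm lower before pushing.

{"name": "carry_out", "arguments": {"targets": [[1,0.4,0,0,0],[1,0,0,0,0],[1,0.3,0,0,0],[1,0,0,0,0],[1,0.3,0,0,0],[1,0,0,0,0]]}}

```text
time: 7.55
tool_pos: [0.5837, 0.0058, 0.0948]
ee_rot: [0.438, 1.57, -3.1]
wrist_force: [-0.1, 1.0, 0.2]
width: 0.0005
```

{"name": "carry_out", "arguments": {"targets": [[1,0,0,0.5,0],[1,0,0,0.5,0],[1,0,0,0.2,0],[1,0,0,0,0],[1,0,0,0,0]]}}

```text
time: 8.05
tool_pos: [0.5736, 0.0102, 0.0956]
ee_rot: [-3.028, 1.569, -0.283]
wrist_force: [3.9, -0.4, -1.9]
width: 0.0007
```

{"name": "carry_out", "arguments": {"targets": [[1,0,0,0.2,0],[1,0,0,0,0],[1,0,0,0.2,0],[1,0,0,0,0]]}}

```text
time: 8.45
tool_pos: [0.5715, 0.0111, 0.0956]
ee_rot: [-3.047, 1.566, -0.302]
wrist_force: [6.6, -2.3, -2.8]
width: 0.0005
```

{"name": "carry_out", "arguments": {"targets": [[1,0,0,0.2,0],[1,0,0,0,0]]}}

```text
time: 8.65
tool_pos: [0.5676, 0.0128, 0.0955]
ee_rot: [-2.043, 1.571, 0.703]
wrist_force: [0.3, -0.5, 0.1]
width: 0.0005
```

```bash
python3 -c "
from h import *
rep()"
```

```text
t 8.65 lever-axis mm rel knob0: u 12.8 v 0.4 z(abs) 95.5 F u,v,z 0.44 -0.36 0.11 w 0.0005 zheading 157.3 tool y·V -1.0 down [ 0.  0. -1.]
```

The lever pushed and snapped over. I'll continue to the hard stop.

{"name": "carry_out", "arguments": {"targets": [[1,0,0,0.2,0],[1,0,0,0.2,0],[1,0,0,0,0]]}}

```text
time: 8.95
tool_pos: [0.5629, 0.0147, 0.0953]
ee_rot: [0.203, 1.569, 2.949]
wrist_force: [-0.2, 0.2, -0.1]
width: 0.0006
```

{"name": "carry_out", "arguments": {"targets": [[1,0,0,0.2,0],[1,0,0,0,0]]}}

```text
time: 9.15
tool_pos: [0.5626, 0.0148, 0.0954]
ee_rot: [-3.116, 1.569, -0.37]
wrist_force: [2.9, -0.5, -1.3]
width: 0.0003
```

{"name": "carry_out", "arguments": {"targets": [[1,0,0,0.2,0],[1,0,0,0,0]]}}

```text
time: 9.35
tool_pos: [0.5627, 0.0148, 0.0955]
ee_rot: [-3.069, 1.564, -0.324]
wrist_force: [7.7, -2.9, -4.1]
width: 0.0004
```

```bash
python3 -c "
from h import *
rep()"
```

```text
t 9.35 lever-axis mm rel knob0: u 7.5 v 0.3 z(abs) 95.5 F u,v,z 8.21 0.31 -4.06 w 0.0004 zheading 157.27 tool y·V -1.0 down [ 0.006 -0.002 -1.   ]
```

{"name": "carry_out", "arguments": {"targets": [[1,0,0,0.25,0],[1,0,0,0,0],[1,0,0,0,0]]}}

```text
time: 9.65
tool_pos: [0.5627, 0.0148, 0.0956]
ee_rot: [-3.058, 1.559, -0.314]
wrist_force: [13.3, -4.8, -6.6]
width: 0.0004
```

Run:
```python
from h import *
rep(); shot('scene','s5'); a=cv2.imread('pics/s5.png')[130:210,260:360]; cv2.imwrite('pics/c5.png',cv2.convertScaleAbs(cv2.resize(a,None,fx=6,fy=6,interpolation=cv2.INTER_CUBIC),alpha=1.6))
```

```text
t 9.65 lever-axis mm rel knob0: u 7.6 v 0.3 z(abs) 95.6 F u,v,z 14.16 0.7 -6.6 w 0.0004 zheading 157.24 tool y·V -1.0 down [ 0.011 -0.004 -1.   ]
```

View pics/c5.png

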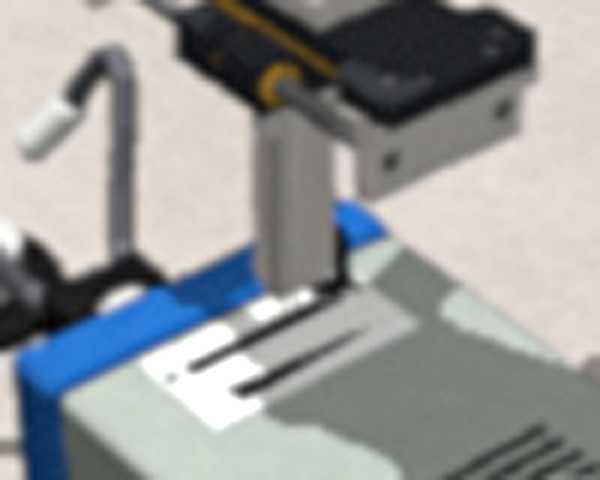

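The picture shows the knob hard against the closed, thin-wedge end. It is blocked at 14 N with no motion, so the lever is at the stop. Next I'll lift over to the closed side.

{"name": "carry_out", "arguments": {"targets": [[1,0,0,-1,0],[1,0,0,0,0],[1,-3.5,0,0,0],[1,-3.5,0,0,0],[1,0,0,0,0],[1,0,0,3,0],[1,0,0,2.7,0],[1,0,0,0,0],[1,0,0,0,0]]}}

```text
time: 10.6
tool_pos: [0.5138, 0.0352, 0.1649]
ee_rot: [0.562, 1.57, -2.975]
wrist_force: [-0.8, -0.5, -0.3]
width: 0.0002
```

```bash
python3 -c "
from h import *
rep()"
```

```text
t 10.6 lever-axis mm rel knob0: u -45.4 v 0.3 z(abs) 164.9 F u,v,z -0.55 -0.78 -0.33 w 0.0002 zheading 157.35 tool y·V -1.0 down [-0.001 -0.    -1.   ]
```

{"name": "carry_out", "arguments": {"targets": [[1,3,0,0,0],[1,2.5,0,0,0],[1,0.7,0,0,0],[1,0.8,0,0,0],[1,0,0,0,0],[1,0,0,-0.5,0],[1,0,0,-0.4,0],[1,0,0,0,0]]}}

```text
time: 11.4
tool_pos: [0.524, 0.0311, 0.0964]
ee_rot: [-2.89, 1.569, -0.145]
wrist_force: [-0.6, -0.5, -0.4]
width: 0.0003
```

{"name": "carry_out", "arguments": {"targets": [[1,0,0,-0.2,0],[1,0,0,0,0]]}}

```text
time: 11.6
tool_pos: [0.5249, 0.0306, 0.0957]
ee_rot: [-2.976, 1.57, -0.231]
wrist_force: [-0.7, 0.0, 0.4]
width: 0.0004
```

{"name": "carry_out", "arguments": {"targets": [[1,0,0,-0.2,0],[1,0,0,0,0]]}}

```text
time: 11.8
tool_pos: [0.5265, 0.0299, 0.0954]
ee_rot: [2.972, 1.571, -0.566]
wrist_force: [-0.2, -0.9, -0.2]
width: 0.0003
```

{"name": "carry_out", "arguments": {"targets": [[1,0,0,-0.2,0],[1,0,0,0,0]]}}

```text
time: 12.0
tool_pos: [0.5283, 0.0291, 0.0953]
ee_rot: [2.304, 1.571, -1.233]
wrist_force: [-0.1, 0.8, 0.5]
width: 0.0006
```

```bash
python3 -c "
from h import *
rep()"
```

```text
t 12.0 lever-axis mm rel knob0: u -29.7 v 0.3 z(abs) 95.3 F u,v,z -0.36 0.69 0.45 w 0.0006 zheading 157.3 tool y·V -1.0 down [ 0. -0. -1.]
```

{"name": "carry_out", "arguments": {"targets": [[1,0,0,-0.2,0],[1,0,0,0,0]]}}

```text
time: 12.2
tool_pos: [0.5302, 0.0283, 0.0953]
ee_rot: [1.172, 1.571, -2.366]
wrist_force: [0.1, -0.0, 0.1]
width: 0.0003
```

{"name": "carry_out", "arguments": {"targets": [[1,0,0,-0.2,0],[1,0,0,0,0]]}}

```text
time: 12.4
tool_pos: [0.5304, 0.0282, 0.0954]
ee_rot: [0.094, 1.567, 2.84]
wrist_force: [-4.0, 2.5, 2.8]
width: 0.0006
```

{"name": "carry_out", "arguments": {"targets": [[1,0,0,-0.2,0],[1,0,0,0,0]]}}

```text
time: 12.6
tool_pos: [0.5316, 0.0277, 0.0954]
ee_rot: [0.094, 1.566, 2.84]
wrist_force: [-6.1, 2.0, 4.0]
width: 0.0004
```

```bash
python3 -c "
from h import *
rep()"
```

```text
t 12.6 lever-axis mm rel knob0: u -26.1 v 0.3 z(abs) 95.4 F u,v,z -6.39 -0.48 3.96 w 0.0004 zheading 157.33 tool y·V -1.0 down [-0.005  0.001 -1.   ]
```

{"name": "carry_out", "arguments": {"targets": [[1,0,0,-0.2,0],[1,0,0,0,0]]}}

```text
time: 12.8
tool_pos: [0.5336, 0.0269, 0.0954]
ee_rot: [0.113, 1.566, 2.859]
wrist_force: [-4.8, 2.5, 3.3]
width: 0.0003
```

{"name": "carry_out", "arguments": {"targets": [[1,0,0,-0.2,0],[1,0,0,0,0]]}}

```text
time: 13.0
tool_pos: [0.538, 0.0251, 0.0954]
ee_rot: [3.134, 1.569, -0.404]
wrist_force: [-0.5, 0.0, 0.4]
width: 0.0002
```

{"name": "carry_out", "arguments": {"targets": [[1,0,0,-0.2,0],[1,0,0,0,0]]}}

```text
time: 13.2
tool_pos: [0.5399, 0.0243, 0.0954]
ee_rot: [-3.139, 1.57, -0.394]
wrist_force: [0.6, -0.2, 0.3]
width: 0.0007
```

```bash
python3 -c "
from h import *
rep()"
```

```text
t 13.2 lever-axis mm rel knob0: u -17.1 v 0.3 z(abs) 95.4 F u,v,z 0.61 0.06 0.26 w 0.0007 zheading 157.29 tool y·V -1.0 down [ 0.001 -0.    -1.   ]
```

First click. The next contact should be at about u = -15.6.

{"name": "carry_out", "arguments": {"targets": [[1,0,0,-0.2,0],[1,0,0,0,0],[1,0,0,-0.2,0],[1,0,0,0,0]]}}

```text
time: 13.6
tool_pos: [0.5415, 0.0236, 0.0954]
ee_rot: [0.106, 1.567, 2.851]
wrist_force: [-4.9, 0.8, 2.9]
width: 0.0002
```

{"name": "carry_out", "arguments": {"targets": [[1,0,0,-0.2,0],[1,0,0,0,0]]}}

```text
time: 13.8
tool_pos: [0.5426, 0.0231, 0.0954]
ee_rot: [0.101, 1.566, 2.847]
wrist_force: [-6.3, 1.7, 2.8]
width: 0.0002
```

{"name": "carry_out", "arguments": {"targets": [[1,0,0,-0.2,0],[1,0,0,0,0]]}}

```text
time: 14.0
tool_pos: [0.5444, 0.0223, 0.0954]
ee_rot: [0.112, 1.566, 2.857]
wrist_force: [-6.6, 1.6, 3.5]
width: 0.0005
```

```bash
python3 -c "
from h import *
rep()"
```

```text
t 14.0 lever-axis mm rel knob0: u -12.2 v 0.2 z(abs) 95.4 F u,v,z -6.72 -1.12 3.53 w 0.0005 zheading 157.33 tool y·V -1.0 down [-0.005  0.001 -1.   ]
```

{"name": "carry_out", "arguments": {"targets": [[1,0,0,-0.2,0],[1,0,0,0,0],[1,0,0,0,0]]}}

```text
time: 14.3
tool_pos: [0.5491, 0.0205, 0.0954]
ee_rot: [-3.114, 1.57, -0.368]
wrist_force: [-0.4, -0.3, 0.0]
width: 0.0007
```

```bash
python3 -c "
from h import *
rep()"
```

```text
t 14.3 lever-axis mm rel knob0: u -7.2 v 0.3 z(abs) 95.4 F u,v,z -0.29 -0.43 0.02 w 0.0007 zheading 157.3 tool y·V -1.0 down [ 0.001 -0.    -1.   ]
```

Second click (24 mm). The next contact should be at about -3.6, with the crest at about 2.4.

{"name": "carry_out", "arguments": {"targets": [[1,0,0,-0.2,0],[1,0,0,-0.2,0],[1,0,0,0,0],[1,0,0,-0.2,0],[1,0,0,0,0]]}}

```text
time: 14.8
tool_pos: [0.5526, 0.0189, 0.0953]
ee_rot: [0.1, 1.567, 2.845]
wrist_force: [-3.8, 1.5, 2.9]
width: 0.0005
```

{"name": "carry_out", "arguments": {"targets": [[1,0,0,-0.2,0],[1,0,0,0,0]]}}

```text
time: 15.0
tool_pos: [0.5537, 0.0184, 0.0954]
ee_rot: [0.107, 1.566, 2.853]
wrist_force: [-6.7, 1.9, 3.9]
width: 0.0004
```

{"name": "carry_out", "arguments": {"targets": [[1,0,0,-0.2,0],[1,0,0,0,0]]}}

```text
time: 15.2
tool_pos: [0.5556, 0.0176, 0.0954]
ee_rot: [0.12, 1.566, 2.866]
wrist_force: [-5.1, 2.5, 3.1]
width: 0.0006
```

```bash
python3 -c "
from h import *
rep()"
```

```text
t 15.2 lever-axis mm rel knob0: u -0.1 v 0.2 z(abs) 95.4 F u,v,z -5.68 0.32 3.11 w 0.0006 zheading 157.33 tool y·V -1.0 down [-0.005  0.001 -1.   ]
```

{"name": "carry_out", "arguments": {"targets": [[1,0,0,-0.2,0],[1,0,0,0,0],[1,0,0,0,0]]}}

```text
time: 15.5
tool_pos: [0.5602, 0.0158, 0.0954]
ee_rot: [-3.088, 1.569, -0.343]
wrist_force: [-0.3, 0.7, 0.0]
width: 0.0006
```

```bash
python3 -c "
from h import *
rep()"
```

```text
t 15.5 lever-axis mm rel knob0: u 4.9 v 0.3 z(abs) 95.4 F u,v,z -0.6 0.53 0.01 w 0.0006 zheading 157.3 tool y·V -1.0 down [ 0.001 -0.    -1.   ]
```

Third snap. I'll back off, lift and move clear, then check.

{"name": "carry_out", "arguments": {"targets": [[1,0,0,1,0],[1,0,0,1,0],[1,0,0,0,0],[1,-4,0,0,0],[1,-4,0,0,0],[1,-4,0,0,0],[1,0,0,4,0],[1,0,0,4,0],[1,0,0,4,0],[1,0,0,4,0],[1,0,0,2,0],[1,0,0,0,0],[1,0,0,0,0]]}}

```text
time: 16.8
tool_pos: [0.3754, 0.0931, 0.2157]
ee_rot: [-2.898, 1.569, -0.152]
wrist_force: [1.2, 0.4, -0.6]
width: 0.0003
```

Run:
```python
from h import *
rep(); shot('scene','s6'); shot('top','t6')
a=cv2.imread('pics/s6.png')[130:320,225:435]; b=cv2.imread('pics/t6.png')[110:270,215:460]
a=cv2.resize(a,(400,362),interpolation=cv2.INTER_CUBIC); b=cv2.resize(b,(400,261),interpolation=cv2.INTER_CUBIC); b=cv2.copyMakeBorder(b,0,101,0,0,0)
cv2.imwrite('pics/c6.png',cv2.convertScaleAbs(np.hstack([a,b]),alpha=1.6))
for n,o in(('scene0','s6'),):
  d=cv2.absdiff(cv2.imread('pics/scene0.png'),cv2.imread('pics/s6.png')).max(2)
  for nm,(x,y) in dict(brush=(290,277),jar=(405,285),top=(356,216),lit=(258,178)).items(): print(nm,d[y-15:y+15,x-15:x+15].mean())
for L in (.024,.036,.048): print(L,proj('s6',KN+[0,0,.011]+U*(L-.010)),proj('t6',KN+[0,0,.011]+U*(L-.010)))
```

```text
t 16.8 lever-axis mm rel knob0: u -195.4 v 0.4 z(abs) 215.7 F u,v,z 0.93 0.84 -0.59 w 0.0003 zheading 157.33 tool y·V -1.0 down [ 0.002 -0.    -1.   ]
brush 1.3977777777777778
jar 1.5577777777777777
top 1.2677777777777777
lit 1.4722222222222223
0.024 [[305.6259342  171.83719498]] [[350.68140856 203.03124308]]
0.036 [[301.31027263 173.94116023]] [[352.85323751 197.83023193]]
0.048 [[296.94185002 176.07055413]] [[355.02037518 192.63975197]]
```

View pics/c6.png

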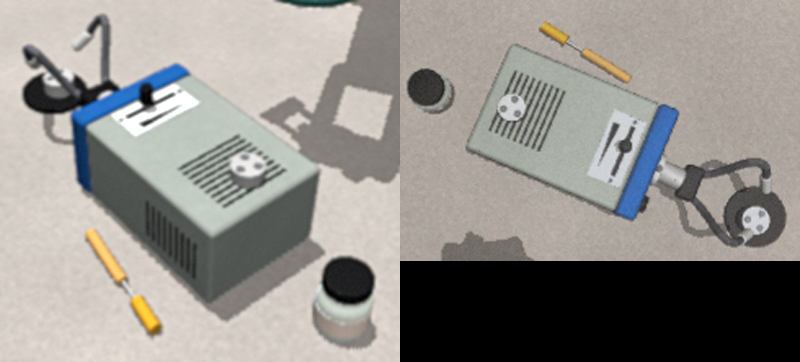

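The final picture shows the knob at about top-view pixel (352.8,199.5). I'd expect row 198.7 for the third click and 203.9 for the second. The bystanders are unchanged and the hand is clear.

```bash
python3 -c "
from h import *
print(robot.close_job())"
```

```text
the job is handed in; nothing more can be done
None
```

I pushed the lever back from the first click to the closed stop, then pushed it the other way through three clicks. It should now be sitting in the third. All pushing was with the closed fingertips on one side of the knob at a time, and I handed the job in at about 17 s.

**Closed stop:** the lever held at 14 N with no movement.

**Third click:** I felt three separate snaps, each at about 6 to 7 N before the force dropped to nothing. In the final top picture the knob is at row 199.5. I expected about 198.7 for the third click and 203.9 for the second.

**Surroundings:** around the samples, brush and jar, the scene pictures from before and after differ only by noise. The hand is clear and the wrist force is near zero.

**Check that disagreed:** the real fingertips sit roughly 30 to 37 mm higher than the reported TCP. My first pass therefore went over the knob without touching it. I corrected for this from the pictures and by watching the force while lowering.

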